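# Unlock the blood analyser and hold its spring carriage open at the mark

## Task

The red blood analyser still has its orange transport-lock plate standing in the slot across its cuvette carriage: slide the plate up out of the slot and put it in the yellow kidney dish. Then pull out the sprung carriage with the blue handle until its white pointer is level with the green mark, and finish while still holding it there, because the spring draws it back as soon as it is let go. Leave everything else on the bench where it stands.

Things in the scene. Friction and masses are not known exactly. Their poses are not given: they have to be found in the camera images.
- reader: Red table-top blood analyser, fixed (all mm). Origin on the bench; its -x is the way the carriage pulls out (roughly towards the robot), z up. Red housing: x -35 to 105, y +-80, up to 80 high. Grey deck in front: x -195 to -15, y +-65, top at z 14.
- slot (a point): Deck level (z 14) midway between the two black guide posts that hold the plate, at x -90 of the analyser. Posts: |y| 27 to 44, x -101.5 to -78.5, tops at z 60 (mm, analyser frame). Their slots, open at the top, are 9 wide along x; slot bottoms at y +-39.
- plate: Orange plastic lock plate, about 30 g, loose: 5 thick (its x), 70 wide (y), 92 high (z), with a grip bead on the top edge 10 thick, 46 wide, z 76 to 92. A 26 wide tongue (z 0 to 16) goes through a hole in the carriage and locks it. Origin: middle of the tongue's lower edge. Starts upright in the guide posts, origin at point slot, axes as the analyser's; must rise 46 to be clear.
- plate_mid (a point): Centre of the orange plate, 46 above its lower edge along its z.
- dish: Yellow kidney-shaped dish, loose, 0.3 kg, 220 long (its x) x about 120 wide (y), walls 36 high, floor 4 thick. Origin on its underside at the middle, z up. The ends of the bean bend towards its +y.
- carriage: Cuvette carriage: dark steel strip 50 wide, top at z 23, that slides out of the analyser along its -x by up to 65 mm, with the handle and pointer on it. Same frame as the analyser when home. A spring draws it home: 3.6 N at home plus 0.12 N per mm (7 to 9 N at the mark). The mark needs 25 to 48 mm of pull. With the plate in its slot it moves 5 mm at most.
- handle_grip (a point): Grip point on the carriage's blue handle, an upright tab at the front end of the strip: 10 thick (along the analyser's x), 36 wide (y), from 23 to 61 mm above the bench. The point is on its middle plane, 49 above the bench; at home it is at x -160 of the analyser, with 53 mm free between the tab and the guide posts.
- pointer (a point): Top of the white pointer, a bar 6 mm thick (along the analyser's x) that sticks out sideways from the carriage at the analyser's y = 25 to 40 mm (the point is on the bar's middle line); it moves with the carriage.
- mark: Green mark, a bright green bar 6 mm thick (along the analyser's x), 22 wide (y), 10 high, fixed on the deck beside the pointer's path at the analyser's y = 52; axes parallel to the analyser's. Origin at its underside. Target: the pointer's x in this frame is 0.
- tube_rack: Bystander: white rack, 180 x 120 x 35, with purple-capped tubes standing in it up to 98 high; loose (mm). Origin under its middle.
- canister: Bystander: white screw-top jar with a red label, 54 diameter, 100 high; loose (mm). Origin under its middle.
- tape_roll: Bystander: white roll of tape standing on its flat side, 70 outside diameter, 50 high; loose (mm). Origin under its middle.
- cuvette_box: Bystander: small white and blue carton, 70 x 100 x 40; loose (mm). Origin under its middle.
- slide_rack: Bystander: grey open rack of glass slides, 90 x 100, 45 high; loose (mm). Origin under its middle.
Things that resemble listed ones, but are neither listed nor needed, are in the scene too. Of the things that look like the plate, the smallest one is meant.

How it is judged:
By the outcome, as a careful person would: the job done as asked, in the order asked, and still so for the second after the job is handed in, while the arm keeps its last pose, push and grip.
It also fails if it takes over 58 s, if anything falls off the work surface, if the arm or the gripper's body presses on something with over 40 N, if the wrist force passes 120 N, or if a joint passes its speed limit or range.

## Robot

A 6-joint arm with a two-finger parallel gripper is mounted at the origin on the work surface. World frame = base frame: x ahead of the robot, y to its left, z up, the work surface at z = 0. Lengths are in m, angles in rad, forces in N, time in s.
With the tool pointing down it reaches from about 0.35 to 0.875 m from the base axis. Payload 15.5 kg.
Tool frame: the origin (TCP) lies at the very end of the fingers, on their centre line; the grasp point (between the pads) lies r.grip_depth behind it (r.grip_depth is the distance from the TCP to the grasp point, in m); z points along the fingers, y is the direction in which the jaws open and shut (so a half turn about z gives the same grasp; the last joint's range is limited). The gripper opens to 85 mm and grips with 20 to 120 N. Pads are 22 mm wide; open, the fingers measure 114 mm over their backs; the gripper's body (76 mm by 85 mm) begins 54 mm behind the grasp point. The pads swing forward as they close: fully open they stand 13 mm farther back than shut.
Start: joints at [-1.345, 0.494, 1.345, -0, 1.302, -0.096], TCP at [0.198, -0.593, 0.231] pointing down, gripper open.
Joint ranges: [-2.91, 2.91], [-0.82, 2.16], [0.22, 2.67], [-1.22, 4.37], [0.12, 2.79], [-3.08, 3.08]. Speed limits (rad/s): [1.89, 1.89, 2.57, 3.01, 3.01, 3.01].

## Interface

Orientations are given as a rotation vector (axis times angle).
In Python, from rig import r gives the robot as it stands. The module is installed in compiled form; this text tells all that it offers.
- The arm moves only by the tool carry_out, never from a script. Its argument "plan" is text: rows parted by semicolons, each of 7 numbers parted by spaces: the shift along the tool's x, y, z in m, then the turn, a rotation vector about the tool's x, y, z in degrees, then the opening, from -1 (shut) to 1 (fully open). A call has 1 to 5 rows; each row shifts and turns the commanded pose from where the row before left it, along the tool's axes as they then stand; what a row does not reach is not made up. A row lasts 1/12 s, in which the tool goes at most 41.7 mm and 7.16 degrees, less where a joint would pass 70% of its speed; a pose out of reach is approached as far as the arm can. A call is refused whole if a number of a shift passes 0.0417 or a number of a turn 7.16, either way. A call with a gripper value outside its range is refused whole. The fingers move at their own pace and stop on an object; "grip_force" is the grip in N (left out, the last holds). Time passes only in rows, so rows that do not move let the fingers close. It gives the time, the measured TCP pose, the force and the opening at its end, in the units of the state.
- r.get_obs(): the state, without advancing time (a new reading comes with each control period).
- r.get_image(name): name is "side" or "top" or "wrist"; returns a dict with "frame" (384x512x3 uint8, red, green, blue), "fx", "fy", "cx", "cy" (pixels), "rvec" (rotation vector, rad) and "tvec" (3), from world to camera coordinates, as OpenCV has them; the wrist camera has in their place "hand_eye" (4x4, takes a point from camera to tool coordinates, whose origin is the TCP and whose axes are the flange's). Camera axes: x right, y down, z forward; pixel columns grow to the right and rows downward; lengths in m; the calibration is good to about 2 mm. A picture is of the moment at which its call begins: read the wrist's pose just before it. There is no depth.
- r.close_job(): hands the job in, once; it reports no verdict.
Trained networks look in the newest picture that a camera, given by its name, has taken for a name from the list of things; names that differ only in an ending like _2 or _b are one class to them, and where a whole thing is asked for, a point or a joint stands for the part that bears it (a point fixed in the world has none). Each returns a list of dicts, best first, with "score" (0 to 1); they miss things now and then, are a little off and sometimes report something else, mostly with a low value. They report only what shows in the picture. A call takes as long as a camera call. They do not tell look-alikes from the thing itself.
- r.cut_out(camera, name): "pixels" (384x512 bool, what is visible of it) and "uv" ([column, row] in pixels, amid what is visible of it).
The state is a dict: "time_s": time; "qpos": joint angles; "qd": joint speeds; "effort": joint torques, N m; "ee_pos": TCP position; "ee_rot": TCP orientation; "contact_force": force on the tool from outside, world axes, zero at the start; "torque": the same for the moment, N m; "gripper_width": finger opening in m.
Only numpy, scipy, OpenCV 4.12 (cv2) and the standard library are available. Lean on these libraries where they do the work, as an engineer would, in place of code of your own. Each camera call takes 0.05 s, during which the arm holds its last target. There are 200 camera calls.

## Working session

There is one attempt and no reset: what is moved stays moved. The work goes in short steps, Python scripts to look and compute and a tool call to move; the robot and the scene stay as the last step left them, time stands still between calls to the robot, and variables do not carry over. Pictures are saved under pics/ and viewed, about 8 in all and at most 12, crops included, and the job is handed in when it is done.

Besides the shell and the picture viewer there is one more tool, called after ">>>" by a JSON object that holds its "method" and its "body", one argument or row to a line. carry_out: Moves the arm, as the interface text tells. Its arguments: {"type":"object","properties":{"plan":{"type":"string"},"grip_force":{"type":"number"}},"required":["plan"]}

```bash
mkdir -p pics
cat > h.py <<'E'
import numpy as np, cv2
from scipy.spatial.transform import Rotation as R
from rig import r
def cam(im,o=None):
    K=np.array([[im['fx'],0,im['cx']],[0,im['fy'],im['cy']],[0,0,1.]])
    if 'rvec' in im:
        M=R.from_rotvec(im['rvec']).as_matrix(); t=np.array(im['tvec']).ravel()
    else:
        T=np.eye(4);T[:3,:3]=R.from_rotvec(o['ee_rot']).as_matrix();T[:3,3]=o['ee_pos']
        W=np.linalg.inv(T@np.array(im['hand_eye'])); M=W[:3,:3];t=W[:3,3]
    return K,M,t
def onz(c,uv,z):
    K,M,t=c; d=M.T@np.linalg.inv(K)@np.array([uv[0],uv[1],1.]); C=-M.T@t
    return C+d*(z-C[2])/d[2]
def proj(c,p):
    K,M,t=c; q=(K@(M@np.atleast_2d(p).T+t[:,None])); return (q[:2]/q[2]).T
def snap(name,fn=None,crop=None,s=1):
    o=r.get_obs(); im=r.get_image(name); f=im['frame']
    if fn:
        if crop: f=f[crop[1]:crop[3],crop[0]:crop[2]]
        f=cv2.resize(f,None,fx=s,fy=s,interpolation=cv2.INTER_CUBIC)
        cv2.imwrite('pics/'+fn,cv2.cvtColor(f,cv2.COLOR_RGB2BGR))
    return im,cam(im,o),o
E
python3 - <<'E'
from h import *
fs=[]
for n in ['top','side']:
    im,c,o=snap(n); fs.append(im['frame'])
    print(n,'C',-c[1].T@c[2],'K',c[0][0,0])
    for t in ['reader','plate','dish','carriage','mark','pointer','handle_grip','tube_rack','canister','tape_roll','cuvette_box','slide_rack']:
        print(t,[(round(d['score'],2),np.round(d['uv']).tolist(),int(d['pixels'].sum()),np.round(onz(c,d['uv'],0.03)[:2],3).tolist()) for d in r.cut_out(n,t)])
cv2.imwrite('pics/a.png',cv2.cvtColor(cv2.resize(np.vstack(fs),None,fx=.78,fy=.78,interpolation=cv2.INTER_AREA),cv2.COLOR_RGB2BGR))
print(r.get_obs(),r.grip_depth)
E
```

```text
top C [0.48234668 0.01690585 0.9624177 ] K 418.4646053798303
reader [(0.75, [230.0, 141.0], 8556, [0.619, 0.055]), (0.35, [227.0, 171.0], 197, [0.553, 0.063])]
plate [(0.78, [286.0, 255.0], 341, [0.367, -0.073]), (0.74, [403.0, 198.0], 4987, [0.498, -0.334]), (0.72, [152.0, 218.0], 279, [0.444, 0.225]), (0.69, [228.0, 167.0], 188, [0.56, 0.059])]
dish [(0.67, [345.0, 274.0], 1612, [0.325, -0.205]), (0.66, [403.0, 196.0], 4835, [0.502, -0.334])]
carriage [(0.7, [229.0, 177.0], 1251, [0.539, 0.057])]
mark [(0.34, [227.0, 139.0], 8808, [0.623, 0.063])]
pointer [(0.93, [231.0, 178.0], 1238, [0.536, 0.053])]
handle_grip [(0.61, [230.0, 178.0], 1208, [0.536, 0.056])]
tube_rack [(0.76, [86.0, 172.0], 5009, [0.545, 0.374])]
canister [(0.66, [373.0, 98.0], 819, [0.723, -0.265])]
tape_roll [(0.97, [143.0, 80.0], 857, [0.751, 0.252])]
cuvette_box [(0.69, [346.0, 276.0], 1549, [0.321, -0.207]), (0.27, [229.0, 177.0], 1304, [0.538, 0.057])]
slide_rack [(0.77, [146.0, 280.0], 1993, [0.308, 0.237])]
side C [0.37740077 0.55827813 0.61875115] K 350.58317650774285
reader [(0.95, [202.0, 224.0], 7282, 
[... 685 characters left out ...]
.0, 326.0], 3165, [0.305, 0.244])]
{'time_s': 1.3, 'qpos': array([-1.34450404e+00,  4.93612009e-01,  1.34550103e+00,  2.83232577e-06,
        1.30250087e+00, -9.55485748e-02]), 'qd': array([-0.00020693, -0.00060041,  0.00118162,  0.00054263,  0.00029529,
        0.00017966]), 'effort': array([-2.33580024e-03, -8.82026482e+01, -3.84266996e+01, -3.96001897e-04,
        1.14531460e-03, -3.40732140e-05]), 'ee_pos': array([ 0.19767104, -0.59291765,  0.23126914]), 'ee_rot': array([-3.10098306e+00, -5.03362782e-01, -2.09953250e-06]), 'contact_force': array([-0.19280347, -0.25406654, -0.58497988]), 'torque': array([ 0.0227945 , -0.0207668 , -0.00581722]), 'gripper_width': 0.08557791693188743} 0.0187
```

View pics/a.png

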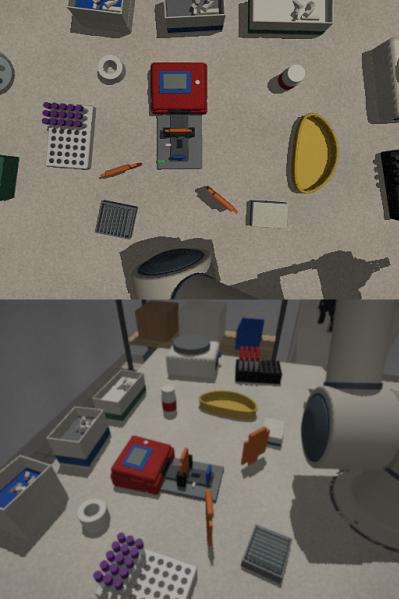

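Top view (×0.78): analyser at (180,90), with an orange plate in its slot at (178,131). Two more orange plates stand on the bench at (120,170) and (217,200). The dish is at (313,152). The plate in the slot fits the description. I'll confirm that in an enlarged crop.

Run:
```python
from h import *
a,c,_=snap('top'); b,d,_=snap('side')
A=cv2.resize(a['frame'][75:225,185:275],None,fx=4,fy=4,interpolation=cv2.INTER_CUBIC)
B=cv2.resize(b['frame'][165:265,215:315],None,fx=4,fy=4,interpolation=cv2.INTER_CUBIC)
B=cv2.copyMakeBorder(B,0,200,0,0,cv2.BORDER_CONSTANT)
cv2.imwrite('pics/b.png',cv2.cvtColor(np.hstack([A,B]),cv2.COLOR_RGB2BGR))
np.savez('c0.npz',a=a['frame'],b=b['frame'])
for n,z in (('top',.036),):
  pass
dd=[x for x in r.cut_out('top','dish') if x['pixels'].sum()>3000][0]
m=dd['pixels'].astype(np.uint8); print(cv2.minAreaRect(cv2.findNonZero(m)))
box=cv2.boxPoints(cv2.minAreaRect(cv2.findNonZero(m)));print([onz(c,p,.036)[:2].round(3).tolist() for p in box])
# red housing
hsv=cv2.cvtColor(a['frame'],cv2.COLOR_RGB2HSV); 
red=(((hsv[...,0]<5)|(hsv[...,0]>172))&(hsv[...,1]>150)&(hsv[...,2]>60)).astype(np.uint8);red[:, :180]=0;red[:,280:]=0
rr=cv2.minAreaRect(cv2.findNonZero(cv2.morphologyEx(red,cv2.MORPH_OPEN,np.ones((3,3)))));print(rr,[onz(c,p,.08)[:2].round(3).tolist() for p in cv2.boxPoints(rr)])
```

```text
((403.5, 196.5), (101.0, 59.0), 90.0)
[[0.613, -0.266], [0.615, -0.399], [0.389, -0.4], [0.388, -0.268]]
((229.5, 111.49998474121094), (68.99998474121094, 62.99999237060547), 0.0) [[0.606, 0.128], [0.74, 0.13], [0.743, -0.016], [0.609, -0.018]]
```

View pics/b.png

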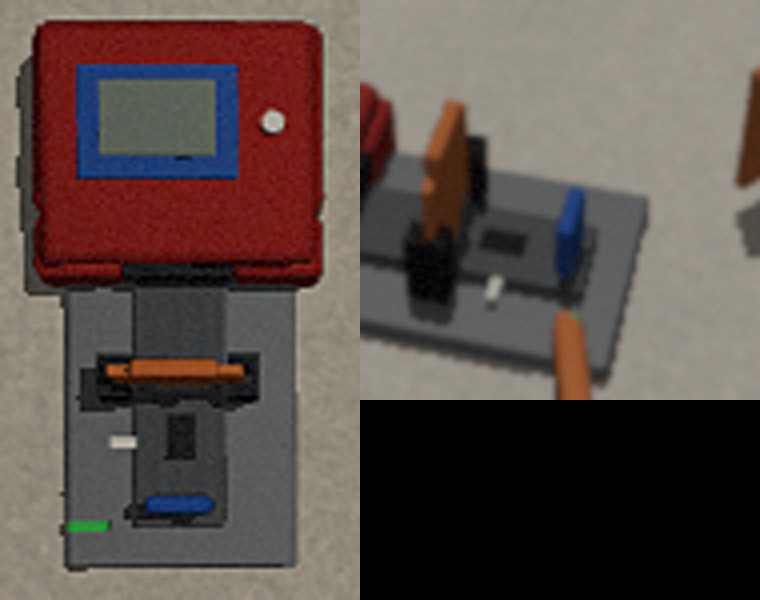

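The slot plate spans columns 106–245 and row 371 of the top crop. It stands between the black posts, and its 70-wide body with a bead matches the description. Pointer at (122,441), green mark at (88,525), blue handle at (180,505). Next I'll fit the analyser pose.

Run:
```python
from h import *
from scipy.optimize import least_squares
a,c,_=snap('top')
P=lambda x,y:np.array([185+x/4-.4,75+y/4-.4])
g=lambda u,v,z:onz(c,P(u,v),z)[:2]
obs=[((-.195,.065,.014),P(66,566)),((-.195,-.065,.014),P(296,566)),((-.16,0,.061),P(180,500)),((-.09,0.023,.106),P(132,371)),((-.09,-0.023,.106),P(217,371)),((-.035,.08,.078),P(34,262)),((-.035,-.08,.078),P(323,262)),((.105,.08,.078),P(36,24)),((.105,-.08,.078),P(322,24))]
def f(p):
    X=np.array([o[0] for o in obs]); Rz=R.from_euler('z',p[2]).as_matrix()
    return (proj(c,X@Rz.T+[p[0],p[1],0])-np.array([o[1] for o in obs])).ravel()
s=least_squares(f,[.65,.06,0],loss='soft_l1');print(s.x,f(s.x).reshape(-1,2).round(1).tolist())
print('plate',g(174,371,.106),'handle',g(180,500,.061),'pointer',g(122,441,.025),'mark',g(88,525,.024), 'pl ends',g(106,372,.1),g(245,371,.1))
print('others')
for d in r.cut_out('top','plate'):
    m=d['pixels'].astype(np.uint8); bx=cv2.boxPoints(cv2.minAreaRect(cv2.findNonZero(m)))
    print(d['uv'],[onz(c,p,.09)[:2].round(3).tolist() for p in bx])
```

```text
[0.645202   0.056569   0.01229348] [[0.1, 0.3], [0.2, 0.4], [-0.4, 1.3], [-0.4, -0.8], [0.8, -0.7], [-1.9, 1.5], [1.5, 1.9], [-2.1, -4.9], [1.9, -4.1]]
plate [0.55370553 0.05609203] handle [0.48803929 0.05380798] pointer [0.5207699  0.08819562] mark [0.4735425  0.10643922] pl ends [0.55310329 0.09130583] [0.55481933 0.01979991]
others
[284.7, 258.2] [[0.4, -0.018], [0.412, -0.029], [0.342, -0.107], [0.33, -0.096]]
[229.0, 167.0] [[0.559, 0.088], [0.561, 0.022], [0.55, 0.022], [0.549, 0.088]]
```

```bash
cat >> h.py <<'E'
def rows(goal,Rg=None):
    o=r.get_obs(); M=R.from_rotvec(o['ee_rot']); d=np.array(goal)-o['ee_pos']
    print('shift tool',M.inv().apply(d).round(4),'world',d.round(4),'pos',o['ee_pos'].round(4),'w',round(o['gripper_width'],4),'F',o['contact_force'].round(1),'t',o['time_s'])
    if Rg is not None: print('turn deg',np.degrees((M.inv()*Rg).as_rotvec()).round(2), 'shift in goal axes',Rg.inv().apply(d).round(4))
def down(yaw): # jaws (tool y) along world x turned by yaw
    y=np.array([np.cos(yaw),np.sin(yaw),0]);z=np.array([0,0,-1.]);return R.from_matrix(np.c_[np.cross(y,z),y,z])
E
python3 - <<'E'
from h import *
M=R.from_rotvec(r.get_obs()['ee_rot']).as_matrix();print(M.round(3))
for y in (.012,np.pi+.012): rows([.554,.056,.2],down(y))
print(r.get_obs()['qpos'])
E
```

```text
[[ 0.949  0.316  0.   ]
 [ 0.316 -0.949  0.   ]
 [ 0.    -0.    -1.   ]]
shift tool [ 0.5433 -0.5029  0.0313] world [ 0.3563  0.6489 -0.0313] pos [ 0.1977 -0.5929  0.2313] w 0.0853 F [ 0.2 -0.5 -0.7] t 1.55
turn deg [ -0.    -0.   -72.25] shift in goal axes [0.6446 0.3641 0.0313]
shift tool [ 0.5433 -0.5029  0.0313] world [ 0.3563  0.6489 -0.0313] pos [ 0.1977 -0.5929  0.2313] w 0.0853 F [ 0.2 -0.5 -0.7] t 1.55
turn deg [ -0.     0.   107.75] shift in goal axes [-0.6446 -0.3641  0.0313]
[-1.34450471e+00  4.93613258e-01  1.34547726e+00  1.70197372e-05
  1.30251950e+00 -9.55221812e-02]
```

>>> {"method": "carry_out", "body": {
  "plan": "0 0 0 0 0 -6.6 0;0 0 0 0 0 -6.6 0;0 0 0 0 0 -6.6 0;0 0 0 0 0 -6.6 0;0 0 0 0 0 -6.6 0",
  "grip_force": 40
}}

```text
time_s: 1.97
ee_pos: [0.1977, -0.5929, 0.2313]
ee_rot: [-2.826, -1.371, 0.0]
contact_force: [-0.2, -0.6, 0.4]
gripper_width: 0.0429
```

>>> {"method": "carry_out", "body": {
  "plan": "0 0 0 0 0 -6.6 0;0 0 0 0 0 -6.6 0;0 0 0 0 0 -6.6 0;0 0 0 0 0 -6.6 0;0 0 0 0 0 -6.6 0"
}}

```text
time_s: 2.38
ee_pos: [0.1977, -0.5929, 0.2313]
ee_rot: [2.321, 2.118, -0.0]
contact_force: [0.6, -0.1, -0.1]
gripper_width: 0.0427
```

>>> {"method": "carry_out", "body": {
  "plan": "0 0 0 0 0 -6.2 0;0.035 0.020 0 0 0 0 0;0.035 0.020 0 0 0 0 0;0.035 0.020 0 0 0 0 0;0.035 0.020 0 0 0 0 0"
}}

```text
time_s: 2.8
ee_pos: [0.2765, -0.4505, 0.2312]
ee_rot: [2.21, 2.233, 0.0]
contact_force: [1.1, -0.2, 0.6]
gripper_width: 0.0429
```

>>> {"method": "carry_out", "body": {
  "plan": "0.035 0.020 0 0 0 0 0;0.035 0.020 0 0 0 0 0;0.035 0.020 0 0 0 0 0;0.035 0.020 0 0 0 0 0;0.035 0.020 0 0 0 0 0"
}}

```text
time_s: 3.22
ee_pos: [0.3747, -0.2742, 0.2315]
ee_rot: [2.209, 2.233, 0.0]
contact_force: [0.4, -0.7, -0.2]
gripper_width: 0.0425
```

>>> {"method": "carry_out", "body": {
  "plan": "0.035 0.020 0 0 0 0 0;0.035 0.020 0 0 0 0 0;0.035 0.020 0 0 0 0 0;0.035 0.020 0 0 0 0 0;0.035 0.020 0 0 0 0 0"
}}

```text
time_s: 3.63
ee_pos: [0.4728, -0.0979, 0.2315]
ee_rot: [2.209, 2.233, 0.0]
contact_force: [1.0, -1.1, -0.1]
gripper_width: 0.0426
```

Good tracking. I'll stop just short of the plate and check with the wrist camera.

>>> {"method": "carry_out", "body": {
  "plan": "0.035 0.020 0 0 0 0 0;0.035 0.020 0 0 0 0 0;0.035 0.020 0 0 0 0 0;0.035 0.018 0.01 0 0 0 0;0.012 0 0.01 0 0 0 0"
}}

```text
time_s: 4.05
ee_pos: [0.5515, 0.0572, 0.2114]
ee_rot: [2.205, 2.235, 0.005]
contact_force: [-1.1, -0.4, 0.2]
gripper_width: 0.043
```

Run:
```python
from h import *
im,c,o=snap('wrist','w1.png',None,1.5)
for d in r.cut_out('wrist','plate'):
    m=d['pixels'].astype(np.uint8); q=cv2.minAreaRect(cv2.findNonZero(m)); print(d['score'],d['uv'],q,[onz(c,p,.104)[:2].round(4).tolist() for p in cv2.boxPoints(q)],onz(c,d['uv'],.104))
print('expect plate px',proj(c,[.554,.056,.106]))
rows([.554,.056,.079],down(.012))
```

```text
0.9 [109.9, 271.3] ((108.95045471191406, 270.5333557128906), (12.291062355041504, 102.5105972290039), 46.59114456176758) [[0.3499, -0.0665], [0.4383, 0.0167], [0.4458, 0.0071], [0.3571, -0.0778]] [ 0.4003775  -0.02934752  0.104     ]
0.8 [150.9, 35.8] ((148.3267364501953, 40.23267364501953), (102.4821548461914, 45.03341293334961), 69.14553833007812) [[0.4323, 0.2151], [0.4667, 0.2264], [0.4915, 0.1569], [0.4542, 0.1435]] [0.46321812 0.19034643 0.104     ]
0.78 [258.3, 186.2] ((260.0, 184.0), (70.0, 10.0), 90.0) [[0.5498, 0.0991], [0.559, 0.0992], [0.5605, 0.0308], [0.5507, 0.0307]] [0.55341465 0.06403972 0.104     ]
expect plate px [[258.80462739 194.91597696]]
shift tool [0.0006 0.0064 0.1307] world [ 0.0061  0.0007 -0.1307] pos [0.5479 0.0553 0.2097] w 0.0428 F [ 0.4  0.2 -0.1] t 4.15
turn deg [-0.14 -0.02  0.13] shift in goal axes [0.0006 0.0061 0.1307]
```

View pics/w1.png

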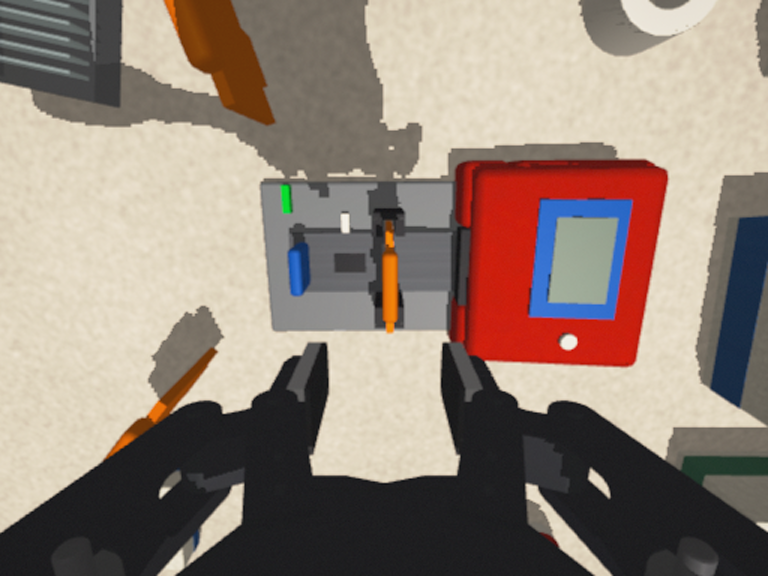

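The plate bead is seen at (390,288) in the enlarged wrist picture, matching the prediction, and the slot plate is the smallest of the three. Descending and gripping.

>>> {"method": "carry_out", "body": {
  "plan": "0 0.006 0.03 0 0 0 0;0 0 0.035 0 0 0 0;0 0 0.033 0 0 0 0;0 0 0.023 0 0 0 0;0 0 0.01 0 0 0 0"
}}

```text
time_s: 4.57
ee_pos: [0.5528, 0.052, 0.0778]
ee_rot: [-2.208, -2.231, 0.004]
contact_force: [-0.1, 1.4, 0.3]
gripper_width: 0.0429
```

Run:
```python
from h import *
rows([.554,.056,.079],down(.012))
```

```text
shift tool [ 0.004   0.0012 -0.0012] world [0.0012 0.004  0.0012] pos [0.5528 0.052  0.0778] w 0.0429 F [-0.1  1.4  0.3] t 4.5667
turn deg [-0.22  0.01 -0.1 ] shift in goal axes [ 0.004   0.0013 -0.0012]
```

>>> {"method": "carry_out", "body": {
  "plan": "0.003 0.001 0 0 0 0 0;0 0 0 0 0 0 -1;0 0 0 0 0 0 -1;0 0 0 0 0 0 -1;0 0 0 0 0 0 -1",
  "grip_force": 40
}}

```text
time_s: 4.98
ee_pos: [0.5563, 0.056, 0.082]
ee_rot: [2.208, 2.233, 0.003]
contact_force: [-2.0, -0.2, 8.3]
gripper_width: 0.0089
```

>>> {"method": "carry_out", "body": {
  "plan": "0 0 0 0 0 0 -1;0 0 0 0 0 0 -1;0 0 0 0 0 0 -1;0 0 -0.002 0 0 0 -1;0 0 -0.003 0 0 0 -1"
}}

```text
time_s: 5.4
ee_pos: [0.5558, 0.0561, 0.0863]
ee_rot: [2.208, 2.233, 0.001]
contact_force: [0.3, -0.3, -0.2]
gripper_width: 0.0094
```

>>> {"method": "carry_out", "body": {
  "plan": "0 0 -0.008 0 0 0 -1;0 0 -0.01 0 0 0 -1;0 0 -0.01 0 0 0 -1;0 0 -0.01 0 0 0 -1;0 0 -0.01 0 0 0 -1"
}}

```text
time_s: 5.82
ee_pos: [0.5556, 0.0561, 0.1348]
ee_rot: [2.209, 2.233, 0.001]
contact_force: [0.6, 0.4, 0.0]
gripper_width: 0.0093
```

>>> {"method": "carry_out", "body": {
  "plan": "0 0 -0.012 0 0 0 -1;0 0 -0.02 0 0 0 -1;0 0 -0.02 0 0 0 -1;0 0 -0.02 0 0 0 -1;0 0 0 0 0 0 -1"
}}

```text
time_s: 6.23
ee_pos: [0.5572, 0.0561, 0.2097]
ee_rot: [2.206, 2.231, 0.006]
contact_force: [1.4, 0.7, 0.5]
gripper_width: 0.0095
```

Run:
```python
from h import *
im,c,o=snap('side','s1.png',(120,80,360,280),2.5)
d,e,_=snap('top')
x=[x for x in r.cut_out('top','dish')]
for q in x: print(q['score'],q['uv'],q['pixels'].sum())
m=max(x,key=lambda q:q['pixels'].sum())['pixels']
# row-wise extents of rim at z .036
for row in range(145,250,8):
    k=np.where(m[row])[0]
    if len(k): print(onz(e,(k[0],row),.036)[:2].round(3),onz(e,(k[-1],row),.036)[:2].round(3))
rows([.5,-.33,.18],down(.012))
```

```text
0.98 [402.8, 198.0] 4882
0.55 [234.8, 198.8] 399
[ 0.616 -0.315] [ 0.616 -0.333]
[ 0.598 -0.293] [ 0.599 -0.363]
[ 0.579 -0.282] [ 0.581 -0.377]
[ 0.561 -0.277] [ 0.563 -0.388]
[ 0.544 -0.273] [ 0.546 -0.395]
[ 0.526 -0.269] [ 0.528 -0.4  ]
[ 0.508 -0.269] [ 0.51 -0.4 ]
[ 0.49  -0.267] [ 0.492 -0.4  ]
[ 0.472 -0.267] [ 0.474 -0.398]
[ 0.454 -0.267] [ 0.456 -0.391]
[ 0.436 -0.267] [ 0.438 -0.382]
[ 0.419 -0.27 ] [ 0.42  -0.369]
[ 0.401 -0.276] [ 0.402 -0.348]
shift tool [-0.3855 -0.0596  0.0255] world [-0.0553 -0.3861 -0.0256] pos [0.5553 0.0561 0.2056] w 0.009 F [ 0.3 -1.   0. ] t 6.3833
turn deg [ 0.02  0.   -0.05] shift in goal axes [-0.3854 -0.06    0.0256]
```

View pics/s1.png

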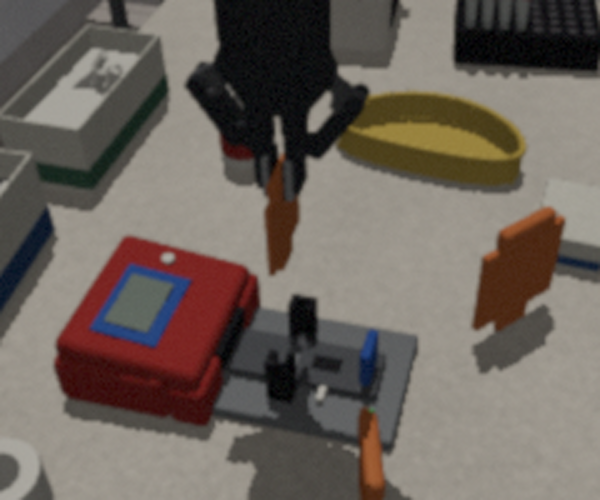

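The plate is clear of the posts, held at (283,215) in the crop; the dish at (430,140) is unobstructed. Moving over the dish, then tilting and lowering.

>>> {"method": "carry_out", "body": {
  "plan": "-0.0388 -0.0048 0 0 0 0 -1;-0.0388 -0.0048 0 0 0 0 -1;-0.0388 -0.0048 0 0 0 0 -1;-0.0388 -0.0048 0 0 0 0 -1;-0.0388 -0.0048 0 0 0 0 -1"
}}

```text
time_s: 6.8
ee_pos: [0.5326, -0.1397, 0.2045]
ee_rot: [-2.208, -2.233, 0.001]
contact_force: [1.7, -0.1, -0.5]
gripper_width: 0.0089
```

>>> {"method": "carry_out", "body": {
  "plan": "-0.0388 -0.0048 0 0 0 0 -1;-0.0388 -0.0048 0 0 0 0 -1;-0.0388 -0.0048 0 0 0 0 -1;-0.0388 -0.0048 0 0 0 0 -1;-0.0388 -0.0048 0 0 0 0 -1"
}}

```text
time_s: 7.22
ee_pos: [0.5107, -0.334, 0.2043]
ee_rot: [-2.208, -2.232, 0.0]
contact_force: [1.3, -0.3, 0.9]
gripper_width: 0.009
```

>>> {"method": "carry_out", "body": {
  "plan": "0 0 0 -7 0 0 -1;0 0 0 -7 0 0 -1;0 0 0 -7 0 0 -1;0 0 0 -7 0 0 -1;0 0 0 -7 0 0 -1"
}}

```text
time_s: 7.63
ee_pos: [0.5116, -0.3302, 0.2042]
ee_rot: [1.898, 1.924, 0.554]
contact_force: [1.9, -0.0, -1.1]
gripper_width: 0.0093
```

Run:
```python
from h import *
o=r.get_obs(); print(R.from_rotvec(o['ee_rot']).as_matrix().round(3))
rows([.511,-.332,.068])
```

```text
[[-0.015  0.85   0.526]
 [ 1.     0.01   0.013]
 [ 0.006  0.527 -0.85 ]]
shift tool [-0.0026 -0.0722  0.1154] world [-0.0006 -0.0018 -0.1362] pos [ 0.5116 -0.3302  0.2042] w 0.0093 F [ 1.9 -0.  -1.1] t 7.6333
```

>>> {"method": "carry_out", "body": {
  "plan": "0 -0.014 0.023 0 0 0 -1;0 -0.015 0.024 0 0 0 -1;0 -0.015 0.024 0 0 0 -1;0 -0.014 0.023 0 0 0 -1;0 -0.01 0.015 0 0 0 -1"
}}

```text
time_s: 8.05
ee_pos: [0.5109, -0.3282, 0.073]
ee_rot: [1.902, 1.931, 0.553]
contact_force: [-0.2, -0.8, -0.1]
gripper_width: 0.0093
```

>>> {"method": "carry_out", "body": {
  "plan": "0 -0.001 0.003 0 0 0 -1;0 -0.001 0.002 0 0 0 -1;0 0 0 0 0 0 -1;0 0 0 0 0 0 -1;0 0 0 0 0 0 -1"
}}

```text
time_s: 8.47
ee_pos: [0.5135, -0.3294, 0.072]
ee_rot: [1.897, 1.929, 0.553]
contact_force: [0.8, -0.7, -1.0]
gripper_width: 0.0095
```

Run:
```python
from h import *
im,c,o=snap('side','s2.png',(200,70,400,210),3)
rows([.511,-.332,.068])
```

```text
shift tool [-0.0026 -0.0042  0.0021] world [-0.0024 -0.0026 -0.004 ] pos [ 0.5134 -0.3294  0.072 ] w 0.009 F [-0.4  0.  -0.9] t 8.5167
```

View pics/s2.png

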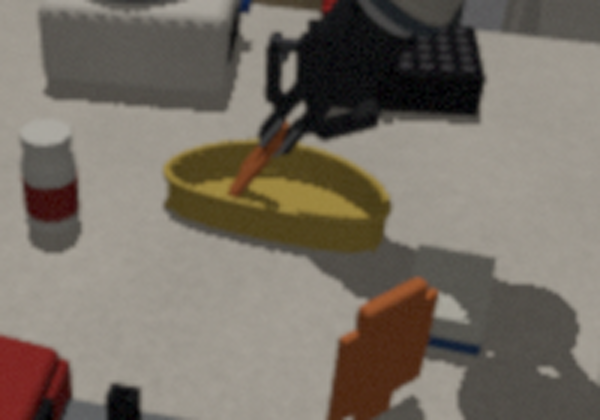

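The plate is over the dish floor, with its lower end at (237,190) inside the walls. Lowering slightly, releasing, and backing off along the tool axis.

>>> {"method": "carry_out", "body": {
  "plan": "-0.002 -0.002 0.003 0 0 0 -1;0 0 0 0 0 0 -1;0 0 0 0 0 0 -0.2;0 0 0 0 0 0 -0.2;0 0 0 0 0 0 -0.2"
}}

```text
time_s: 8.93
ee_pos: [0.513, -0.331, 0.0673]
ee_rot: [1.898, 1.93, 0.553]
contact_force: [0.8, -0.4, -0.3]
gripper_width: 0.0337
```

>>> {"method": "carry_out", "body": {
  "plan": "0 0 -0.005 0 0 0 -0.2;0 0 -0.015 0 0 0 -0.2;0 0 -0.02 0 0 0 -0.2;0 0 -0.03 0 0 0 -0.2;0 0 -0.03 0 0 0 -0.2"
}}

```text
time_s: 9.35
ee_pos: [0.4595, -0.332, 0.1529]
ee_rot: [1.9, 1.931, 0.553]
contact_force: [0.2, 0.1, 0.7]
gripper_width: 0.0343
```

>>> {"method": "carry_out", "body": {
  "plan": "0 0 0 7 0 0 -0.2;0 0 0 7 0 0 -0.2;0 0 0 7 0 0 -0.2;0 0 0 7 0 0 -0.2;0 0 0 7 0 0 -0.2"
}}

```text
time_s: 9.77
ee_pos: [0.4613, -0.3289, 0.1523]
ee_rot: [2.165, 2.223, 0.099]
contact_force: [1.1, 0.6, -0.7]
gripper_width: 0.0343
```

Run:
```python
from h import *
im,c,o=snap('side','s3.png',(200,70,400,210),3)
rows([.486,.055,.15],down(.008))
```

```text
shift tool [0.3835 0.0326 0.011 ] world [ 0.0225  0.3844 -0.0027] pos [ 0.4635 -0.3294  0.1527] w 0.034 F [1.9 1.4 0.9] t 9.8167
turn deg [ 3.57 -0.97  1.1 ] shift in goal axes [0.3842 0.0256 0.0027]
```

View pics/s3.png

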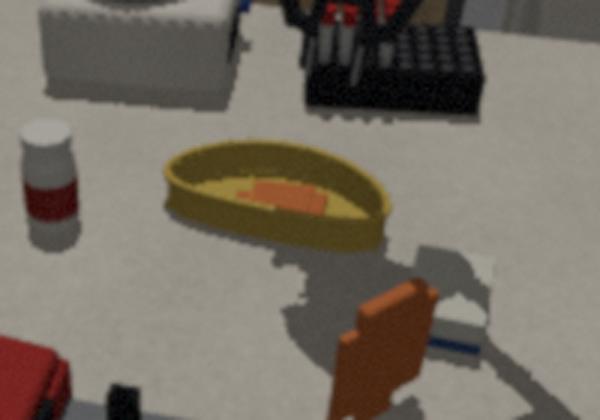

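The plate lies flat in the dish at (290,197). Next is the handle.

>>> {"method": "carry_out", "body": {
  "plan": "0 0 -0.015 3.6 -1.0 1.1 0;0.03 0.02 0 0 0 0 0;0.04 0.003 0 0 0 0 0;0.04 0.003 0 0 0 0 0;0.04 0 0 0 0 0 0"
}}

```text
time_s: 10.23
ee_pos: [0.4856, -0.1761, 0.1671]
ee_rot: [2.206, 2.229, 0.024]
contact_force: [1.0, 0.3, 0.4]
gripper_width: 0.0428
```

>>> {"method": "carry_out", "body": {
  "plan": "0.04 0 0 0 0 0 0;0.04 0 0 0 0 0 0;0.04 0 0 0 0 0 0;0.04 0 0 0 0 0 0;0.04 0 0 0 0 0 0"
}}

```text
time_s: 10.65
ee_pos: [0.4827, 0.0241, 0.1685]
ee_rot: [2.206, 2.229, 0.024]
contact_force: [1.1, -0.2, -1.0]
gripper_width: 0.0428
```

>>> {"method": "carry_out", "body": {
  "plan": "0.03 0 0 0 0 0 0;0 0 0 0 0 0 0;0 0 0 0 0 0 0"
}}

```text
time_s: 10.9
ee_pos: [0.4827, 0.0536, 0.1686]
ee_rot: [2.202, 2.233, 0.024]
contact_force: [-0.6, -0.6, -0.4]
gripper_width: 0.0425
```

Run:
```python
from h import *
im,c,o=snap('wrist','w2.png',None,1.4)
hsv=cv2.cvtColor(im['frame'],cv2.COLOR_RGB2HSV)
n,l,s,ct=cv2.connectedComponentsWithStats(((hsv[...,0]>105)&(hsv[...,0]<125)&(hsv[...,1]>150)&(hsv[...,2]>60)).astype(np.uint8))
for i in range(1,n):
    if s[i,4]>60: print(s[i],ct[i].round(1),onz(c,ct[i],.061))
print('pred handle top',proj(c,[.487,.055,.061]))
rows([.487,.055,.03],down(.008))
```

```text
[ 437  134   75   91 2693] [470.5 179. ] [0.68844014 0.07019194 0.061     ]
[252 167  10  40 365] [256.8 186.6] [0.48436604 0.06070019 0.061     ]
pred handle top [[259.42028267 192.35527058]]
shift tool [0.0015 0.0022 0.1386] world [ 0.0041  0.0025 -0.1386] pos [0.4829 0.0525 0.1686] w 0.0426 F [-0.4  0.1  0.8] t 10.95
turn deg [ 0.82 -0.38  0.24] shift in goal axes [0.0024 0.0041 0.1386]
```

View pics/w2.png

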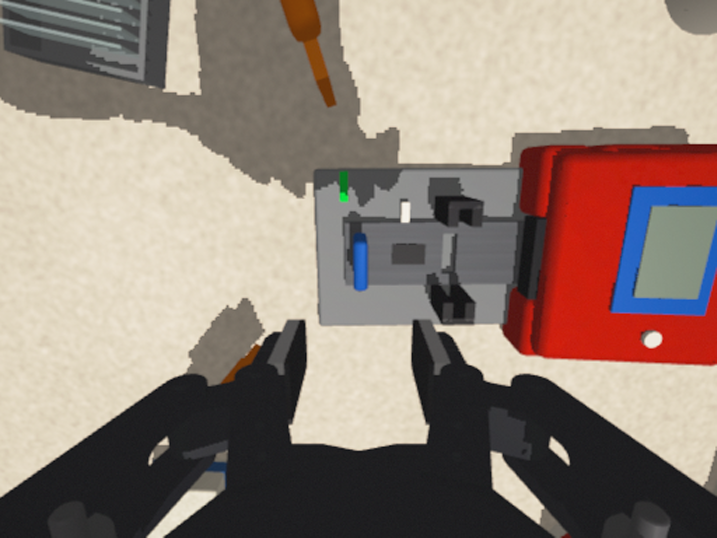

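Blue handle at (361,262), pointer (405,210) and mark (343,187) in the wrist view, all consistent with the estimates. Descending to grip.

>>> {"method": "carry_out", "body": {
  "plan": "0.002 0.003 0.025 0.8 -0.4 0.2 0;0 0 0.035 0 0 0 0;0 0 0.035 0 0 0 0;0 0 0.025 0 0 0 0;0 0 0.015 0 0 0 0"
}}

```text
time_s: 11.37
ee_pos: [0.4854, 0.053, 0.0311]
ee_rot: [-2.214, -2.226, 0.003]
contact_force: [-0.1, 0.0, 0.1]
gripper_width: 0.043
```

>>> {"method": "carry_out", "body": {
  "plan": "0 0 0.001 0 0 0 0;0 0 0 0 0 0 0"
}}

```text
time_s: 11.53
ee_pos: [0.4862, 0.0534, 0.0322]
ee_rot: [-2.215, -2.227, 0.002]
contact_force: [0.2, -0.5, -0.1]
gripper_width: 0.0424
```

Run:
```python
from h import *
rows([.486,.055,.030],down(.01))
```

```text
shift tool [ 0.0016 -0.0001  0.0022] world [-0.0002  0.0016 -0.0022] pos [0.4862 0.0534 0.0322] w 0.0424 F [ 0.2 -0.5 -0.1] t 11.5333
turn deg [-0.09  0.03 -0.24] shift in goal axes [ 0.0016 -0.0001  0.0022]
```

>>> {"method": "carry_out", "body": {
  "plan": "0.001 0 0 0 0 0 -1;0 0 0 0 0 0 -1;0 0 0 0 0 0 -1;0 0 0 0 0 0 -1;0 0 0 0 0 0 -1",
  "grip_force": 70
}}

```text
time_s: 11.95
ee_pos: [0.4854, 0.0553, 0.0337]
ee_rot: [2.212, 2.23, -0.002]
contact_force: [-9.2, -1.9, 16.1]
gripper_width: 0.0088
```

>>> {"method": "carry_out", "body": {
  "plan": "0 0 0 0 0 0 -1;0 0 0 0 0 0 -1;0 -0.002 0 0 0 0 -1;0 -0.005 0 0 0 0 -1;0 -0.005 0 0 0 0 -1"
}}

```text
time_s: 12.37
ee_pos: [0.4763, 0.0551, 0.0338]
ee_rot: [2.21, 2.227, 0.004]
contact_force: [5.0, -3.5, 5.1]
gripper_width: 0.0089
```

>>> {"method": "carry_out", "body": {
  "plan": "0 -0.006 0 0 0 0 -1;0 -0.006 0 0 0 0 -1;0 -0.006 0 0 0 0 -1;0 -0.005 0 0 0 0 -1;0 0 0 0 0 0 -1"
}}

```text
time_s: 12.78
ee_pos: [0.453, 0.0547, 0.0338]
ee_rot: [2.21, 2.227, 0.004]
contact_force: [7.3, -6.7, 3.6]
gripper_width: 0.009
```

```bash
cat > pm.py <<'E'
from h import *
def blob(im,c,kind):
    hsv=cv2.cvtColor(im['frame'],cv2.COLOR_RGB2HSV).astype(int)
    p=proj(c,np.array([[.64,.09,.02],[.44,.12,.02],[.44,.075,.02],[.53,.075,.02]])); 
    m0=np.zeros(hsv.shape[:2],np.uint8); cv2.fillConvexPoly(m0,cv2.convexHull(p.astype(np.int32)),1)
    m=(hsv[...,1]<60)&(hsv[...,2]>150) if kind=='w' else (hsv[...,0]>45)&(hsv[...,0]<75)&(hsv[...,1]>120)
    n,l,s,ct=cv2.connectedComponentsWithStats((m&(m0>0)).astype(np.uint8))
    return [(s[i].tolist(),ct[i].round(1).tolist(),onz(c,ct[i],.024)[:2].round(4).tolist()) for i in range(1,n) if s[i,4]>8]
for n in ('top','wrist','side'):
    im,c,o=snap(n,n+'_p.png'); print(n,'W',blob(im,c,'w'),'G',blob(im,c,'g'))
rows([.44,.055,.03])
E
python3 pm.py; python3 -c "
import cv2,numpy as np
a=cv2.imread('pics/top_p.png')[140:230,180:280];b=cv2.imread('pics/wrist_p.png')[80:260,150:350];s=cv2.imread('pics/side_p.png')[190:280,220:320]
cv2.imwrite('pics/p1.png',np.hstack([cv2.resize(x,(266,h),interpolation=2) if 0 else cv2.resize(x,(266,240),interpolation=2) for x,h in ((a,0),(b,0),(s,0))]))"
```

```text
top W [([200, 214, 21, 7, 77], [209.8, 217.9], [0.4467, 0.0989])] G []
wrist W [([297, 137, 104, 48, 2822], [354.4, 161.8], [0.5084, 0.1012])] G [([284, 134, 13, 34, 404], [289.9, 151.1], [0.4716, 0.1069])]
side W [] G []
shift tool [ 0.0004 -0.0139  0.0037] world [-0.0139  0.0003 -0.0038] pos [0.4539 0.0547 0.0338] w 0.0093 F [ 6.4 -7.1  3. ] t 12.9333
```

View pics/p1.png

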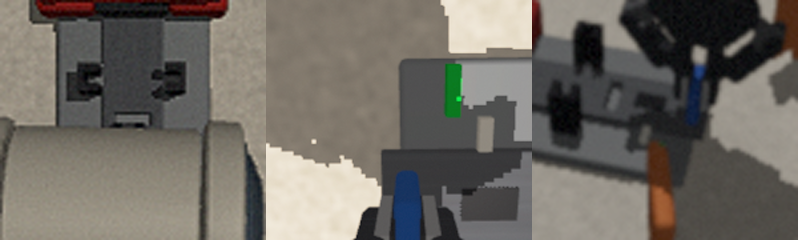

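Wrist panel (middle): mark at (453,90), pointer at (485,134), with the carriage pulled about 32 mm. Measuring the remaining gap from the wrist image.

```bash
cat > q.py <<'E'
from h import *
import sys
im,c,o=snap('wrist','wq.png',(230,100,380,220),5)
f=im['frame'].astype(int); hsv=cv2.cvtColor(im['frame'],cv2.COLOR_RGB2HSV).astype(int)
g=(hsv[...,0]>45)&(hsv[...,0]<75)&(hsv[...,1]>100); g[:110]=0;g[200:]=0
# rows near the mark's -y end and pointer rows: print edge columns
ys,xs=np.where(g)
for row in range(ys.min()+2,ys.max(),8): k=np.where(g[row])[0]; print('g',row,k.min(),k.max(),[onz(c,((k.min()+k.max()+1)/2-.0,row),z)[:2].round(4).tolist() for z in (.024,)])
# pointer: bright warm grey vs deck
lo=f.sum(2); b=(f[...,0]-f[...,2])
for row in range(164,200,4): print(row,lo[row,282:330:2].tolist(),)
rows([.44,.055,.03])
E
python3 q.py
```

```text
g 130 284 295 [[0.4716, 0.1184]]
g 138 284 295 [[0.4718, 0.1141]]
g 146 284 295 [[0.4719, 0.1097]]
g 154 284 296 [[0.4724, 0.1053]]
g 162 283 295 [[0.472, 0.1008]]
164 [232, 135, 161, 158, 163, 159, 160, 234, 241, 240, 238, 236, 240, 241, 241, 238, 242, 238, 238, 240, 239, 239, 234, 237]
168 [235, 234, 221, 223, 218, 221, 223, 237, 236, 236, 239, 238, 235, 261, 354, 368, 368, 367, 371, 336, 241, 241, 238, 239]
172 [237, 238, 238, 238, 236, 238, 236, 237, 240, 240, 236, 237, 236, 279, 360, 411, 411, 411, 414, 389, 238, 241, 239, 235]
176 [236, 238, 238, 240, 236, 238, 237, 236, 236, 240, 237, 239, 238, 281, 369, 411, 409, 405, 407, 372, 235, 241, 238, 240]
180 [237, 237, 235, 238, 238, 236, 239, 238, 240, 239, 239, 239, 235, 294, 378, 409, 409, 407, 407, 358, 238, 238, 239, 237]
184 [238, 238, 235, 238, 238, 238, 238, 239, 236, 239, 238, 235, 238, 308, 380, 408, 407, 410, 409, 352, 237, 237, 238, 237]
188 [235, 239, 238, 236, 239, 239, 237, 236, 237, 238, 235, 235, 237, 308, 386, 411, 407, 410, 407, 335, 233, 235, 237, 239]
192 [157, 158, 152, 156, 151, 156, 151, 153, 153, 153, 154, 155, 155, 247, 390, 409, 409, 407, 409, 275, 152, 153, 150, 152]
196 [174, 170, 172, 172, 170, 173, 172, 169, 170, 169, 174, 173, 168, 170, 172, 171, 168, 172, 171, 169, 173, 171, 168, 171]
shift tool [ 0.0004 -0.0139  0.0037] world [-0.0139  0.0002 -0.0038] pos [0.4539 0.0548 0.0338] w 0.0088 F [ 6.8 -6.8  4.7] t 12.9833
```

View pics/wq.png

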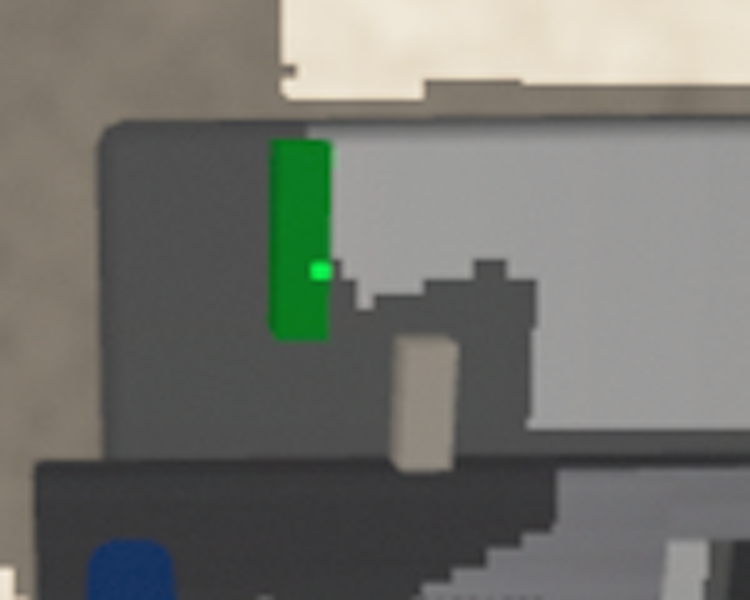

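Wrist crop: mark x‑centre at column ≈300 and pointer top ≈428, so about 13.7 mm remains (6 mm bars are ≈11 px in the original). Pulling 12 mm, then re-measuring.

>>> {"method": "carry_out", "body": {
  "plan": "0 -0.004 0 0 0 0 -1;0 -0.004 0 0 0 0 -1;0 -0.004 0 0 0 0 -1;0 0 0 0 0 0 -1;0 0 0 0 0 0 -1"
}}

```text
time_s: 13.4
ee_pos: [0.4422, 0.0545, 0.0338]
ee_rot: [2.209, 2.227, 0.005]
contact_force: [9.3, -9.6, 2.8]
gripper_width: 0.0086
```

```bash
cat > q2.py <<'E'
from h import *
im,c,o=snap('wrist','wq2.png',(230,100,380,220),5)
f=im['frame'].astype(int); lo=f.sum(2); hsv=cv2.cvtColor(im['frame'],cv2.COLOR_RGB2HSV).astype(int)
g=(hsv[...,0]>45)&(hsv[...,0]<75)&(hsv[...,1]>100); g[:110]=0;g[200:]=0
G=np.argwhere(g); print('g rows',G[:,0].min(),G[:,0].max())
for row in range(130,164,8):
    print('g',row,f[row,304:330,1].tolist())
for row in range(168,196,6): print('w',row,lo[row,304:334].tolist())
rows([.44,.055,.03])
E
python3 q2.py
```

```text
g rows 127 167
g 130 [94, 99, 127, 210, 236, 236, 236, 236, 236, 236, 235, 236, 236, 225, 187, 161, 160, 160, 160, 160, 159, 159, 159, 158, 158, 158]
g 138 [97, 101, 171, 227, 237, 237, 236, 236, 236, 236, 236, 237, 236, 220, 173, 159, 160, 160, 160, 159, 158, 158, 158, 159, 158, 158]
g 146 [99, 100, 198, 238, 238, 237, 238, 237, 237, 237, 237, 237, 233, 202, 160, 159, 160, 160, 160, 159, 159, 159, 159, 158, 158, 158]
g 154 [100, 122, 210, 238, 238, 238, 238, 238, 238, 238, 238, 238, 219, 157, 151, 160, 159, 160, 159, 160, 130, 80, 80, 80, 80, 81]
g 162 [100, 156, 224, 239, 239, 238, 239, 238, 238, 239, 238, 238, 202, 79, 79, 79, 79, 81, 80, 80, 81, 80, 80, 79, 80, 80]
w 168 [238, 233, 248, 268, 289, 312, 325, 333, 341, 340, 338, 338, 354, 366, 365, 360, 323, 271, 236, 238, 235, 236, 240, 240, 235, 240, 237, 238, 238, 235]
w 174 [236, 237, 235, 238, 281, 331, 368, 400, 410, 408, 408, 409, 411, 410, 410, 409, 391, 316, 238, 240, 237, 238, 236, 237, 236, 238, 235, 242, 236, 241]
w 180 [236, 235, 236, 235, 295, 343, 376, 409, 405, 410, 409, 407, 406, 408, 410, 406, 354, 262, 237, 236, 239, 234, 234, 238, 239, 236, 235, 234, 236, 235]
w 186 [240, 236, 236, 252, 304, 352, 384, 409, 407, 409, 410, 409, 410, 407, 408, 407, 343, 237, 236, 239, 235, 234, 235, 237, 238, 238, 236, 239, 239, 236]
w 192 [151, 151, 156, 151, 251, 348, 393, 407, 409, 409, 405, 407, 408, 405, 409, 376, 277, 152, 152, 150, 151, 149, 157, 152, 152, 151, 155, 153, 154, 149]
shift tool [ 0.0005 -0.0023  0.0038] world [-0.0023  0.0005 -0.0038] pos [0.4423 0.0545 0.0338] w 0.0087 F [ 9.1 -8.8  3.2] t 13.45
```

View pics/wq2.png

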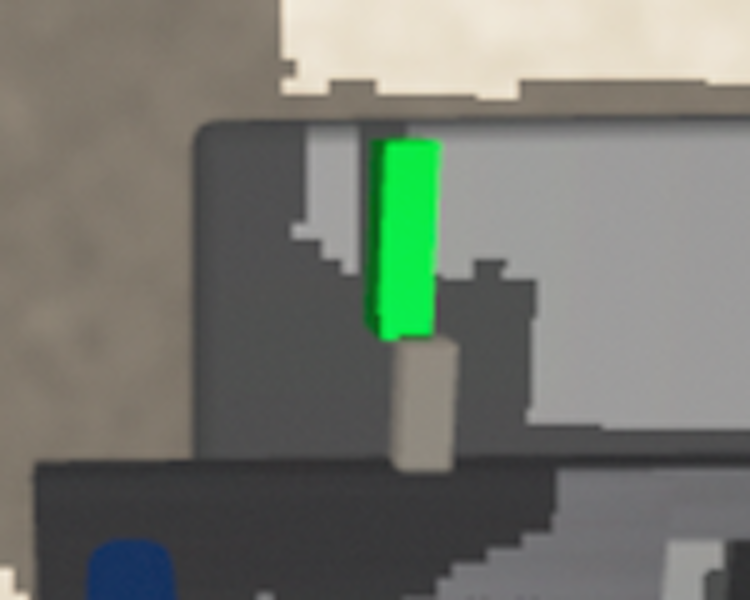

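Mark top now centres on columns 311–312.5, sloping slightly; the pointer's centre is at about 315.4 in full-image pixels, so about 3 mm remains. I'll check this by ray-casting both with plausible pointer heights.

Run:
```python
from h import *
im,c,o=snap('wrist')
print('C',-c[1].T@c[2],c[0][0,0],c[0][0,2],c[0][1,2], c[1].round(3))
P=lambda u,v,z:onz(c,(u-.0,v-.0),z)
for n,u,v in (('mark far',312.7,127.9),('mark near',310.8,167.7)): print(n,P(u,v,.024).round(4))
for z in (.019,.023,.027,.031):
    print(z,'ptr far',P(316,167.3,z).round(4),'near',P(314.7,193.5,z).round(4),'mid',P(315.4,181,z).round(4))
print('strip/deck corner', P(230+36/5,100+462/5,.023).round(4),P(230+198/5,100+123/5,.014).round(4))
```

```text
C [0.44048135 0.1256735  0.17587611] 271.0311291235934 256.02266106185226 193.18522483190668 [[ 1.     0.008  0.006]
 [ 0.006 -0.961  0.275]
 [ 0.008 -0.275 -0.961]]
mark far [0.4723 0.1194 0.024 ]
mark near [0.4727 0.0974 0.024 ]
0.019 ptr far [0.4768 0.0968 0.019 ] near [0.4771 0.0808 0.019 ] mid [0.477  0.0885 0.019 ]
0.023 ptr far [0.4759 0.0975 0.023 ] near [0.4762 0.0819 0.023 ] mid [0.4761 0.0894 0.023 ]
0.027 ptr far [0.4749 0.0982 0.027 ] near [0.4752 0.083  0.027 ] mid [0.4751 0.0904 0.027 ]
0.031 ptr far [0.474 0.099 0.031] near [0.4743 0.0842 0.031 ] mid [0.4742 0.0913 0.031 ]
strip/deck corner [0.4306 0.0823 0.023 ] [0.4493 0.1207 0.014 ]
```

Ray-casting puts the pointer top at z ≈ 0.020–0.023 and the remaining gap at about 3.8 mm. The initial 47.2 mm minus the 43.1 mm pulled leaves 4.1 mm, which agrees.

>>> {"method": "carry_out", "body": {
  "plan": "0 -0.002 0 0 0 0 -1;0 -0.0018 0 0 0 0 -1;0 0 0 0 0 0 -1;0 0 0 0 0 0 -1;0 0 0 0 0 0 -1"
}}

```text
time_s: 13.92
ee_pos: [0.4387, 0.0545, 0.0338]
ee_rot: [2.209, 2.226, 0.005]
contact_force: [9.0, -10.6, 3.1]
gripper_width: 0.0089
```

Run:
```python
from h import *
im,c,o=snap('wrist','wq3.png',(230,100,380,220),3)
s,cs,_=snap('side','sq3.png',(200,180,330,290),3)
f=im['frame'].astype(int)
for row in (130,146,162): print('g',row,f[row,308:332,1].tolist())
for row in (174,180,186): print('w',row,f[row,304:328].sum(1).tolist())
print(o['ee_pos'],o['contact_force'],o['gripper_width'])
a=cv2.imread('pics/wq3.png');b=cv2.imread('pics/sq3.png')
b=b[:330]; a=a[:330]; cv2.imwrite('pics/f.png',np.hstack([a[:,:400],b]))
```

```text
g 130 [80, 87, 97, 99, 100, 194, 236, 236, 236, 235, 236, 235, 235, 235, 235, 233, 209, 160, 159, 160, 160, 159, 159, 160]
g 146 [82, 93, 100, 100, 171, 228, 237, 237, 237, 237, 237, 237, 237, 237, 236, 216, 159, 160, 160, 160, 160, 160, 160, 160]
g 162 [91, 100, 100, 147, 220, 239, 238, 238, 238, 238, 238, 238, 238, 238, 202, 80, 80, 79, 80, 80, 79, 79, 80, 80]
w 174 [235, 236, 237, 238, 281, 329, 367, 400, 405, 410, 411, 411, 409, 410, 407, 406, 389, 316, 237, 237, 238, 238, 238, 238]
w 180 [237, 236, 237, 236, 294, 344, 376, 407, 407, 410, 407, 407, 410, 407, 410, 409, 355, 261, 237, 238, 236, 237, 240, 235]
w 186 [236, 236, 237, 252, 306, 351, 386, 410, 408, 413, 407, 410, 409, 407, 408, 407, 342, 236, 238, 238, 236, 235, 236, 239]
[0.4386889  0.0544984  0.03382708] [  9.01339643 -10.56944596   3.12603435] 0.008910720837184312
```

View pics/f.png

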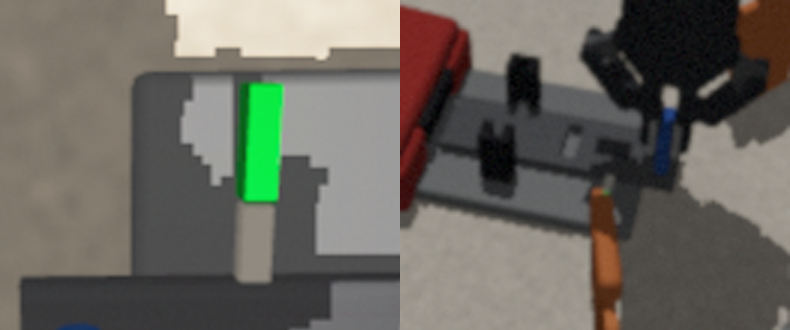

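Final wrist view: the pointer (255,240) lies in line with the mark (262,140). The residual is between −0.3 and +0.5 mm depending on the pointer height assumed. The grip is firm (8.9 mm wide, 9 N spring load), so I'm handing in.

```bash
python3 -c "
from rig import r
print(r.close_job()); o=r.get_obs(); print(o['time_s'],o['ee_pos'],o['gripper_width'])"
```

```text
the job is handed in; nothing more can be done
None
the job is handed in; nothing more can be done
```

I slid the orange lock plate up out of the slot and laid it in the yellow dish. I then pulled the carriage out by its blue handle, about 47 mm, and handed the job in at about 14 s while still holding it there.

- **Plate:** after release, the side view showed it lying flat on the dish floor. I did not look at the dish again after that.
- **Pointer:** the last wrist view put it in line with the green mark, within about −0.3 to +0.5 mm depending on the height assumed for the pointer. The original 47.2 mm gap minus the 46.7 mm pulled agrees, leaving about 0.5 mm.
- **Top and side cameras:** neither could confirm the final alignment. The arm blocks the top view, and a look-alike plate partly hides the mark from the side.
- **Forces:** the wrist read about 9 N along the pull and 10 N sideways at the end. I did not track down the sideways load.
- **Other items:** the moves were planned clear of everything else on the bench, and nothing looked disturbed in the views I took. I did not re-measure their positions.

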